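# Stir the hung-up pellets through the hopper grate

### The job

Rubber pellets hang on the round grate in the hopper drum. Take the stirrer that stands beside the drum and, with its foot held just above the grate, stir round until every pellet has dropped through the slots or over the grate's edge to the drum's floor. Then stand the stirrer upright on the worktop, clear of the drum, and leave the tape, tin and spanner alone.

Things in the scene. Friction and masses are not known exactly. Their poses are not given: they have to be found in the camera images.
- grate (a point): centre of the round flat steel grate (94 mm diameter, 6 mm thick) in the fixed hopper drum; upper face, 42 mm above the worktop; z up, x and y along its slots. Two 20 mm slots cross here and run out to the grate's edge, leaving four pads; a 20 mm ring gap lies between the edge and the drum's wall. What falls through lies on the drum's floor, 4 mm above the worktop. At the start no pellet comes within 28 mm of here
- drum_rim (a point): centre of the mouth of the hopper's fixed round metal drum: 134 mm inside diameter, 142 mm outside, the mouth 72 mm above the worktop (its rolled bead 75 mm), 30 mm above the grate in it. At its foot four screwed-down lugs, 4 to 7 mm high, reach 91 mm from the axis
- stirrer_grip (a point): middle of the grip of the loose stirrer, 80 mm above its foot's underside, axes parallel to the grip's faces, z up. The stirrer (105 mm tall, 0.14 kg) stands upright by itself on its round steel foot, 28 mm in diameter and 28 mm high; above it a thin 10 mm stem, then the square wooden grip, 18 x 18 mm in section, from 55 to 105 mm above the underside
- stirrer_foot (a point): centre of the underside of the stirrer's round foot, its lowest point when upright, on which it stands on the worktop (z = 0)
- pellet0_center (a point): centre of one of eight loose black rubber pellets: short cylinder, 13 mm diameter, 12 mm long, 12 g; stands on the grate at the start, fits through its slots and the ring gap
- pellet1_center (a point): centre of one of eight loose black rubber pellets: short cylinder, 13 mm diameter, 12 mm long, 12 g; stands on the grate at the start, fits through its slots and the ring gap
- pellet2_center (a point): centre of one of eight loose black rubber pellets: short cylinder, 13 mm diameter, 12 mm long, 12 g; stands on the grate at the start, fits through its slots and the ring gap
- pellet3_center (a point): centre of one of eight loose black rubber pellets: short cylinder, 13 mm diameter, 12 mm long, 12 g; stands on the grate at the start, fits through its slots and the ring gap
- pellet4_center (a point): centre of one of eight loose black rubber pellets: short cylinder, 13 mm diameter, 12 mm long, 12 g; stands on the grate at the start, fits through its slots and the ring gap
- pellet5_center (a point): centre of one of eight loose black rubber pellets: short cylinder, 13 mm diameter, 12 mm long, 12 g; stands on the grate at the start, fits through its slots and the ring gap
- pellet6_center (a point): centre of one of eight loose black rubber pellets: short cylinder, 13 mm diameter, 12 mm long, 12 g; stands on the grate at the start, fits through its slots and the ring gap
- pellet7_center (a point): centre of one of eight loose black rubber pellets: short cylinder, 13 mm diameter, 12 mm long, 12 g; stands on the grate at the start, fits through its slots and the ring gap
- masking_tape: bystander: loose roll of masking tape, 104 mm diameter, 24 mm high; origin under its centre
- grease_tin: bystander: loose small round tin with red lid, 55 mm diameter, 50 mm high; origin under its centre
- spanner: bystander: loose flat spanner, 195 x 34 x 6 mm, long along x; origin under its centre

How it is judged:
By the outcome, as a careful person would: the job done as asked, in the order asked, and still so for the second after the job is handed in, with the robot touching nothing.
It also fails if it takes over 48 s, if anything falls off the work surface, if the arm or the gripper's body presses on something with over 40 N, if the wrist force passes 120 N, or if a joint passes its speed limit or range.

### The arm

A 6-joint arm with a two-finger parallel gripper is mounted at the origin on a cart in front of the work surface, level with it; the furniture and walls round the work are solid. World frame = base frame: x ahead of the robot, y to its left, z up, the work surface at z = 0. Lengths are in m, angles in rad, forces in N, time in s.
With the tool pointing down it reaches from about 0.375 to 0.9 m from the base axis. Payload 3.1 kg.
Tool frame: the origin (TCP) lies midway between the tips of the shut fingers; the grasp point (between the pads) lies 19 mm behind it; z points along the fingers, y is the direction in which the jaws open and shut (so a half turn about z gives the same grasp; the last joint's range is limited). The gripper opens to 85 mm and grips with 20 to 120 N. Pads are 22 mm wide; open, the fingers measure 114 mm over their backs; the gripper's body (76 mm by 85 mm) begins 54 mm behind the grasp point. The pads swing forward as they close: fully open they stand 13 mm farther back than shut.
Start: joints at [1.091, 0.527, 1.433, -0, 1.181, -0.178], TCP at [0.185, 0.597, 0.231] pointing down, gripper open.
Joint ranges: [-3.08, 3.08], [-0.75, 2.2], [0.22, 2.44], [-1.43, 4.57], [0, 2.65], [-2.85, 2.85]. Speed limits (rad/s): [2.79, 2.79, 3.14, 3.14, 3.14, 3.14].

### API

Orientations are given as a unit quaternion [x, y, z, w].
In Python, from workcell import sensors, imaging, sign_off gives the robot as it stands.
- The arm moves only by the tool play_rows, never from a script. Its argument "moves" is a list that holds one entry, the list of rows, each a list of 6 numbers: the shift along the tool's x, y, z in mm, then the turn, a rotation vector about the tool's x, y, z in rad. In form: [[[x, y, z, wx, wy, wz], ...]]. A call has 1 to 8 rows; each row is the pose to reach, as a shift and turn from the pose commanded when the call began, along the tool's axes at that moment; what a row does not reach only later rows make up. A row lasts 1/8 s, in which the tool goes at most 62.5 mm and 10.7 degrees, less where a joint would pass 70% of its speed; a pose out of reach is approached as far as the arm can. A call with a gripper value outside its range is refused whole. "jaw" is the opening in per cent of the stroke, from 0 (shut) to 100 (fully open), set as the call begins (left out, the last holds). The fingers move at their own pace and stop on an object; "grip_force" is the grip in N (left out, the last holds). Time passes only in rows, so rows that repeat a pose let the fingers close. It gives the time, the measured TCP pose, the force and the opening at its end, in the units of the state.
- sensors.read_state(): the state, without advancing time (a new reading comes with each control period).
- imaging.grab_frame(name): name is "scene" or "side" or "wrist"; returns a dict with "pixels" (400x640x3 uint8, red, green, blue), "intrinsics" (3x3 intrinsics, pixels), "extrinsics" (4x4, takes a point from camera to world coordinates); the wrist camera has in their place "T_tool_cam" (4x4, takes a point from camera to tool coordinates, whose origin is the TCP and whose axes are the flange's). Camera axes: x right, y up, looking along -z (the intrinsics and any distortion apply to the point x, -y, -z); pixel columns grow to the right and rows downward; lengths in m; the calibration is good to about 2 mm. A picture is of the moment at which its call begins: read the wrist's pose just before it. There is no depth.
- sign_off(): hands the job in, once; it reports no verdict.
The state is a dict: "t": time; "joint_positions": joint angles; "joint_velocities": joint speeds; "joint_efforts": joint torques, N m; "eef_pos": TCP position; "tcp_rot": TCP orientation; "ft_force": force on the tool from outside, world axes, zero at the start; "torque": the same for the moment, N m; "width": opening from 0.0 (shut) to 1.0 (fully open).
Only numpy, scipy, OpenCV 4.12 (cv2) and the standard library are available. Lean on these libraries where they do the work, as an engineer would, in place of code of your own. Each camera call takes 0.05 s, during which the arm holds its last target. There are 200 camera calls.

## Working session

There is one attempt and no reset: what is moved stays moved. The work goes in short steps, Python scripts to look and compute and a tool call to move; the robot and the scene stay as the last step left them, time stands still between calls to the robot, and variables do not carry over. Pictures are saved under pics/ and viewed, about 8 in all and at most 12, crops included, and the job is handed in when it is done.

Besides the shell and the picture viewer there is one more tool, called after "Call:" as name(argument=value, ...), one argument or row to a line, values as JSON. play_rows: Moves the arm, as the interface text tells. Its arguments: {"type":"object","properties":{"moves":{"type":"array"},"jaw":{"type":"number"},"grip_force":{"type":"number"}},"required":["moves"]}

```bash
ls; mkdir -p pics; cat > h.py <<'E'
import numpy as np, cv2
from workcell import sensors, imaging, sign_off
from scipy.spatial.transform import Rotation as R
def grab(n):
    s=sensors.read_state(); f=imaging.grab_frame(n)
    K=np.array(f["intrinsics"])
    if n=="wrist":
        T=np.eye(4);T[:3,:3]=R.from_quat(s["tcp_rot"]).as_matrix();T[:3,3]=s["eef_pos"];E=T@np.array(f["T_tool_cam"])
    else: E=np.array(f["extrinsics"])
    return np.array(f["pixels"])[:,:,::-1].copy(),K,E
def save(n,im): cv2.imwrite("pics/"+n+".png",im)
def ray(K,E,u,v):
    d=np.array([(u-K[0,2])/K[0,0],-(v-K[1,2])/K[1,1],-1]);return E[:3,3],E[:3,:3]@d
def onz(K,E,u,v,z):
    o,d=ray(K,E,u,v);return o+d*(z-o[2])/d[2]
def proj(K,E,p):
    q=np.linalg.inv(E)@np.append(p,1);return K[0,0]*q[0]/-q[2]+K[0,2],K[1,1]*q[1]/q[2]+K[1,2]
E
python3 - <<'E'
from h import *
s=sensors.read_state();print(s)
for n in("scene","side","wrist"):
    im,K,T=grab(n);save(n+"0",im);np.savez(n+"0.npz",K=K,E=T);print(K.round(1).tolist(),T.round(3).tolist())
a=[cv2.imread(f"pics/{n}0.png") for n in("scene","side")]
f=imaging.grab_frame("scene");print([k for k in f])
E
```

```text
pics
{'t': 0.0, 'joint_positions': array([ 1.09150480e+00,  5.28446152e-01,  1.43390441e+00,  2.72418925e-05,
        1.18139282e+00, -1.78487048e-01]), 'joint_velocities': array([ 0.00060688,  0.0012631 , -0.00059332, -0.00103467, -0.00086458,
        0.00040797]), 'joint_efforts': array([ 1.29383985e-03, -4.42345011e+01, -1.78029674e+01, -2.65976942e-04,
        8.19663604e-03, -4.64935269e-06]), 'eef_pos': array([0.18480315, 0.596307  , 0.23034524]), 'tcp_rot': array([ 1.49840881e-01,  9.88709540e-01, -1.01366090e-03, -3.59255558e-04]), 'ft_force': array([-0.6282288 ,  0.23708732, -0.53976909]), 'torque': array([-0.03640249,  0.00740482, -0.00951293]), 'width': 0.9983910678840168}
[[486.2, 0.0, 314.7], [0.0, 486.2, 202.1], [0.0, 0.0, 1.0]] [[-0.823, 0.407, -0.397, 0.196], [-0.568, -0.565, 0.598, 0.524], [0.019, 0.718, 0.696, 0.787], [0.0, 0.0, 0.0, 1.0]]
[[457.3, 0.0, 320.2], [0.0, 457.3, 204.7], [0.0, 0.0, 1.0]] [[-0.972, 0.14, -0.191, 0.356], [-0.236, -0.54, 0.808, 0.854], [0.01, 0.83, 0.558, 0.733], [0.0, 0.0, 0.0, 1.0]]
[[340.4, 0.0, 320.7], [0.0, 340.4, 195.7], [0.0, 0.0, 1.0]] [[0.296, -0.907, -0.298, 0.108], [0.955, 0.281, 0.095, 0.621], [-0.002, -0.313, 0.95, 0.373], [0.0, 0.0, 0.0, 1.0]]
['pixels', 'intrinsics', 'extrinsics']
```

View pics/scene0.png

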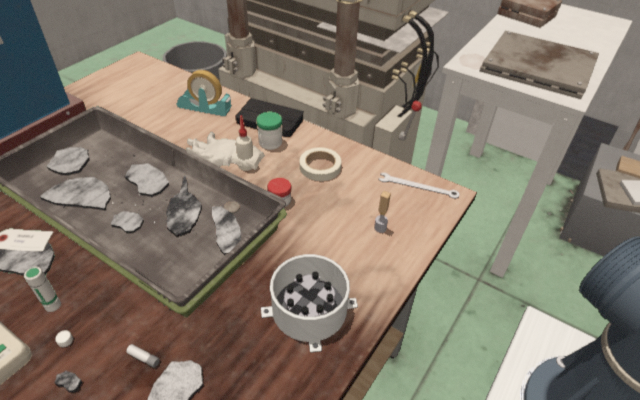

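View pics/side0.png

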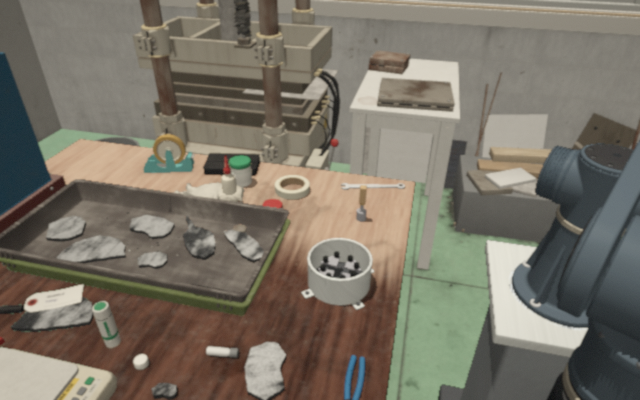

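Scene: drum mouth about (311,286), stirrer at (383,213) with the foot at about (381,228), tin (280,193), tape (320,165), spanner (420,186). Side: drum mouth (340,262), stirrer (362,203).

```bash
python3 - <<'E'
from h import *
C={}
for n in("scene","side","wrist"):
    d=np.load(n+"0.npz");C[n]=(d["K"],d["E"])
for n,pts in {"scene":dict(rim=(311,286,.074),foot=(381,230,0),griptop=(386,194,.105),tin=(280,186,.05),tape=(320,161,.024),spanA=(384,178,.003),spanB=(457,194,.003)),
 "side":dict(rim=(340,261,.074),foot=(361,219,0),griptop=(363,188,.105),tape=(292,185,.024),spanA=(345,186,.003),spanB=(403,186,.003))}.items():
    for k,(u,v,z) in pts.items(): print(n,k,onz(*C[n],u,v,z).round(4))
a=cv2.resize(cv2.imread("pics/scene0.png")[150:350,250:470],None,fx=2.7,fy=2.7,interpolation=cv2.INTER_CUBIC)
save("scene0c",a)
E
```

```text
scene rim [0.4858 0.0925 0.074 ]
scene foot [ 0.4762 -0.1648  0.    ]
scene griptop [ 0.4795 -0.1673  0.105 ]
scene tin [ 0.7093 -0.1064  0.05  ]
scene tape [ 0.7034 -0.2591  0.024 ]
scene spanA [ 0.5535 -0.3185  0.003 ]
scene spanB [ 0.3844 -0.3697  0.003 ]
side rim [0.4873 0.1041 0.074 ]
side foot [ 0.4812 -0.1656  0.    ]
side griptop [ 0.481  -0.1577  0.105 ]
side tape [ 0.7037 -0.2518  0.024 ]
side spanA [ 0.5563 -0.3197  0.003 ]
side spanB [ 0.3847 -0.3643  0.003 ]
```

View pics/scene0c.png

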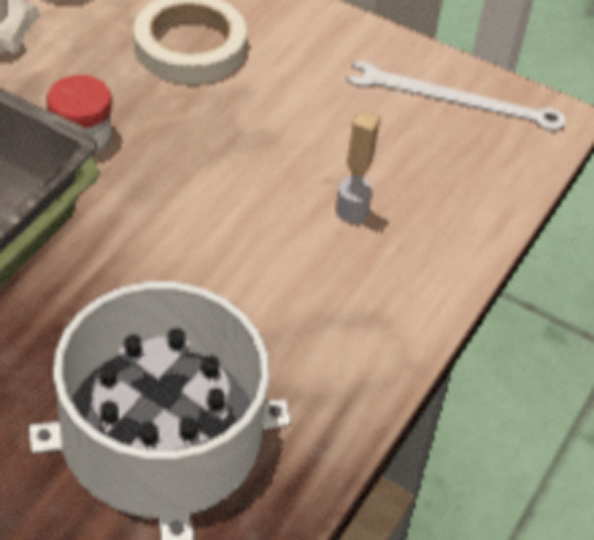

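Call:
play_rows(
  moves=[
    [[-436,-388,-70,0,0,1.0],[-436,-388,-70,0,0,1.0],[-436,-388,-70,0,0,1.0],[-436,-388,-70,0,0,1.0],[-436,-388,-70,0,0,1.0],[-436,-388,-70,0,0,1.0],[-436,-388,-70,0,0,1.0],[-436,-388,-70,0,0,1.0]],
  ],
)

```text
t: 1.2
eef_pos: [0.4423, 0.17, 0.2912]
tcp_rot: [0.606, 0.796, 0.0, 0.0]
ft_force: [0.8, 1.1, -0.4]
width: 0.998
```

Call:
play_rows(
  moves=[
    [[-84,24,0,0,0,0.15],[-84,24,0,0,0,0.15],[-84,24,0,0,0,0.15]],
  ],
)

```text
t: 1.58
eef_pos: [0.488, 0.0957, 0.2907]
tcp_rot: [0.665, 0.747, 0.0, 0.0]
ft_force: [-0.6, 0.9, 0.0]
width: 1.0
```

```bash
python3 - <<'E'
from h import *
s=sensors.read_state();print(s["eef_pos"].round(4),s["tcp_rot"].round(3),s["joint_positions"].round(2))
im,K,E=grab("wrist");save("w1",im);np.savez("w1.npz",K=K,E=E)
print(proj(K,E,[.487,.098,.074]),proj(K,E,[.48,-.163,.08]))
E
```

```text
[0.488  0.0957 0.2907] [0.665 0.747 0.    0.   ] [-0.03  0.28  1.67  0.    1.19 -0.15]
(np.float64(320.47165363807545), np.float64(160.0737637733419)) (np.float64(291.70137850155555), np.float64(357.04476543998044))
```

View pics/w1.png

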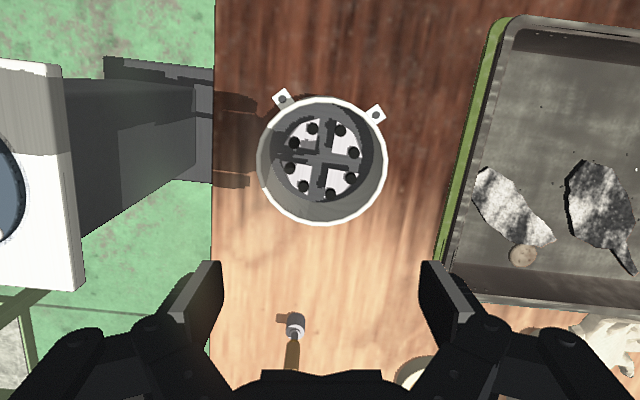

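Wrist view: drum rim centred at about (322,160), the grate cross tilted about 10°, with two pellets per pad near the pad edges. Stirrer foot at (295,325), stem and grip running down to (291,368).

```bash
python3 - <<'E'
from h import *
d=np.load("w1.npz");K,E=d["K"],d["E"];im=cv2.imread("pics/w1.png")
for n,u,v,z in[("rimL",257,160,.073),("rimR",388,160,.073),("rimT",322,95,.073),("rimB",322,225,.073),("foot",295,325,.014),("cross",322,158,.042)]:print(n,onz(K,E,u,v,z).round(4))
pel=[(313,128),(341,130),(295,143),(354,153),(289,168),(351,178),(303,186),(330,194)]
g=cv2.cvtColor(im,cv2.COLOR_BGR2GRAY)
P=[]
for u,v in pel:
    w=g[v-8:v+9,u-8:u+9];ys,xs=np.nonzero(w<40)
    P.append(onz(K,E,u,v,.054)[:2])
P=np.array(P);c,r=cv2.minEnclosingCircle((P*1000).astype(np.float32));print("c",c,r,P.mean(0))
for p in P: print(p.round(4),np.hypot(*(p-P.mean(0))).round(4),np.degrees(np.arctan2(*(p-P.mean(0))[::-1])).round(1))
save("w1c",cv2.resize(im[85:235,245:400],None,fx=4,fy=4,interpolation=cv2.INTER_CUBIC))
E
```

```text
rimL [0.4191 0.0899 0.073 ]
rimR [0.5592 0.1063 0.073 ]
rimT [0.4808 0.1647 0.073 ]
rimB [0.4976 0.0227 0.073 ]
foot [ 0.4798 -0.1667  0.014 ]
cross [0.4893 0.0937 0.042 ]
c (490.84698486328125, 92.81486511230469) 39.99152755737305 [0.48926202 0.09333977]
[0.4751 0.1284] 0.0378 111.9
[0.506  0.1298] 0.0401 65.3
[0.457  0.1096] 0.0361 153.2
[0.524  0.1061] 0.037 20.2
[0.4529 0.0803] 0.0387 -160.3
[0.5249 0.0769] 0.0392 -24.8
[0.4709 0.0608] 0.0373 -119.5
[0.5033 0.0548] 0.041 -70.0
```

View pics/w1c.png

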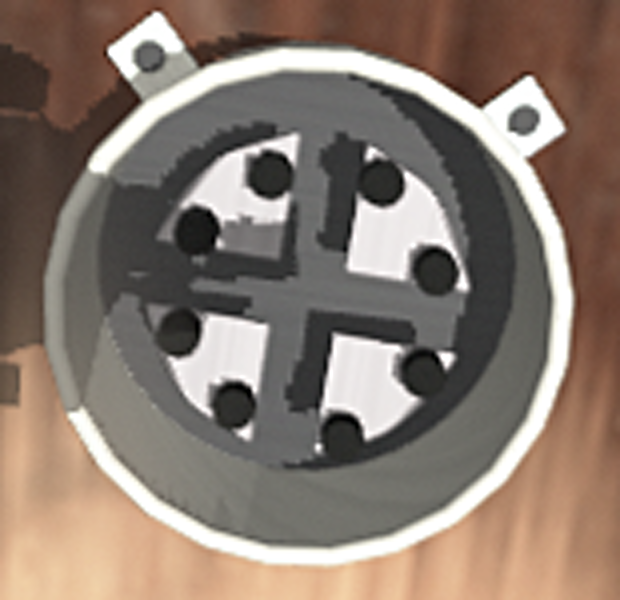

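Call:
play_rows(
  moves=[
    [[-259,-38,40,0,0,0],[-259,-38,40,0,0,0],[-259,-38,40,0,0,0],[-259,-38,40,0,0,0],[-259,-38,40,0,0,0],[-259,-38,40,0,0,0]],
  ],
)

```text
t: 2.38
eef_pos: [0.48, -0.1635, 0.2506]
tcp_rot: [0.664, 0.748, 0.0, -0.001]
ft_force: [0.0, -0.8, -0.2]
width: 1.002
```

```bash
python3 - <<'E'
from h import *
s=sensors.read_state();print(s["eef_pos"].round(4),s["tcp_rot"].round(3),s["joint_positions"].round(2))
im,K,E=grab("wrist");np.savez("w2.npz",K=K,E=E);cv2.imwrite("pics/w2.png",im)
u,v=map(int,proj(K,E,[.48,-.166,.08]));print(u,v)
u0,v0=max(0,u-75),max(0,v-75)
print(u0,v0);save("w2c",cv2.resize(im[v0:v0+150,u0:u0+150],None,fx=4,fy=4,interpolation=cv2.INTER_CUBIC))
E
```

```text
[ 0.48   -0.1635  0.2506] [ 0.664  0.748  0.    -0.001] [-0.55  0.34  1.7   0.    1.1  -0.67]
320 175
245 100
```

View pics/w2c.png

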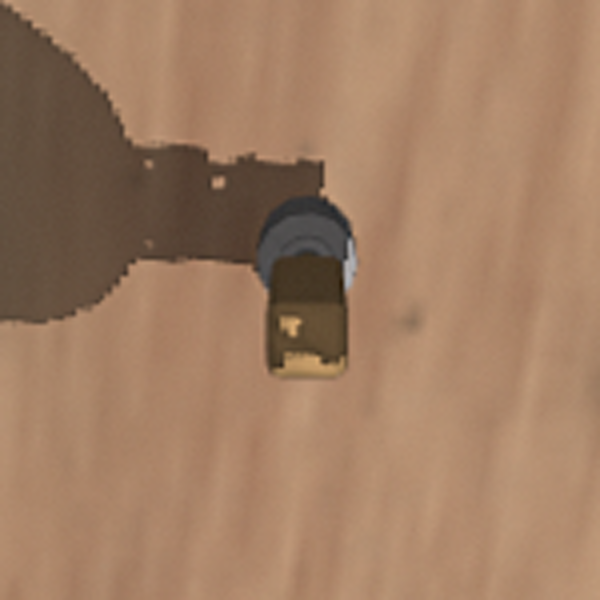

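The grip's top is a square of crop corners (268,303)–(347,378), aligned with the image, so the tool's yaw already suits it. Foot at pixel (321,160), top at (322,185).

```bash
python3 - <<'E'
from h import *
d=np.load("w2.npz");K,E=d["K"],d["E"]
f=lambda a,b:(245+a/4,100+b/4)
for a,b,z in[(307,340,.105),(306,247,.028),(268,303,.105),(348,303,.105),(266,378,.105),(346,378,.105)]:print(onz(K,E,*f(a,b),z).round(4))
s=sensors.read_state();M=R.from_quat(s["tcp_rot"]).as_matrix();print(M.round(3))
E
```

```text
[ 0.4809 -0.1676  0.105 ]
[ 0.4803 -0.1639  0.028 ]
[ 0.4714 -0.1603  0.105 ]
[ 0.4888 -0.1582  0.105 ]
[ 0.4729 -0.1774  0.105 ]
[ 0.4906 -0.1753  0.105 ]
[[-0.121  0.993 -0.001]
 [ 0.993  0.121  0.002]
 [ 0.002 -0.001 -1.   ]]
```

Call:
play_rows(
  moves=[
    [[-2,0.5,60,0,0,0],[-2,0.5,115,0,0,0],[-2,0.5,160,0,0,0],[-2,0.5,185,0,0,0],[-2,0.5,192,0,0,0],[-2,0.5,192,0,0,0]],
  ],
)

```text
t: 3.18
eef_pos: [0.4816, -0.1651, 0.0593]
tcp_rot: [0.663, 0.749, 0.0, 0.0]
ft_force: [0.0, -0.7, 0.0]
width: 1.001
```

Call:
play_rows(
  moves=[
    [[0,0,0,0,0,0],[0,0,0,0,0,0],[0,0,0,0,0,0],[0,0,0,0,0,0],[0,0,0,0,0,0],[0,0,0,0,0,0]],
  ],
  jaw=0,
  grip_force=80,
)

```text
t: 3.92
eef_pos: [0.4812, -0.1666, 0.0594]
tcp_rot: [0.663, 0.748, 0.0, 0.0]
ft_force: [-0.7, -0.5, 5.6]
width: 0.201
```

Call:
play_rows(
  moves=[
    [[0,0,-30,0,0,0],[0,0,-85,0,0,0],[0,0,-130,0,0,0],[50,8,-135,0,0,0],[105,16,-135,0,0,0],[160,24,-135,0,0,0],[215,33,-135,0,0,0],[258,39,-135,0,0,0]],
  ],
)

```text
t: 4.92
eef_pos: [0.4883, 0.0966, 0.1935]
tcp_rot: [0.663, 0.748, -0.0, -0.0]
ft_force: [0.5, 0.3, -1.2]
width: 0.198
```

Call:
play_rows(
  moves=[
    [[0,0,0,0,0,0],[0,0,0,0,0,0]],
  ],
)

```text
t: 5.18
eef_pos: [0.4886, 0.0942, 0.1935]
tcp_rot: [0.663, 0.748, -0.0, -0.0]
ft_force: [-0.6, -0.8, -1.9]
width: 0.2
```

```bash
python3 - <<'E'
from h import *
s=sensors.read_state();print(s["t"],s["eef_pos"].round(4),s["tcp_rot"].round(3),s["width"],s["ft_force"])
a,b=[],[]
for n in("scene","side"):
    im,K,E=grab(n);p=proj(K,E,s["eef_pos"]);u,v=int(p[0]),int(p[1])
    a.append(cv2.resize(im[v-75:v+125,u-75:u+75],(390,520),interpolation=cv2.INTER_CUBIC));print(n,u-75,v-75,proj(K,E,[s["eef_pos"][0],s["eef_pos"][1],s["eef_pos"][2]-.0594]))
save("hold",np.hstack(a))
E
```

```text
5.175 [0.4886 0.0942 0.1935] [ 0.663  0.748 -0.    -0.   ] 0.20005247359873052 [-0.64515132 -0.82657828 -1.88756675]
scene 234 166 (np.float64(309.5110144630779), np.float64(264.7740966493775))
side 267 138 (np.float64(341.2917711294579), np.float64(236.42176137671805))
```

View pics/hold.png

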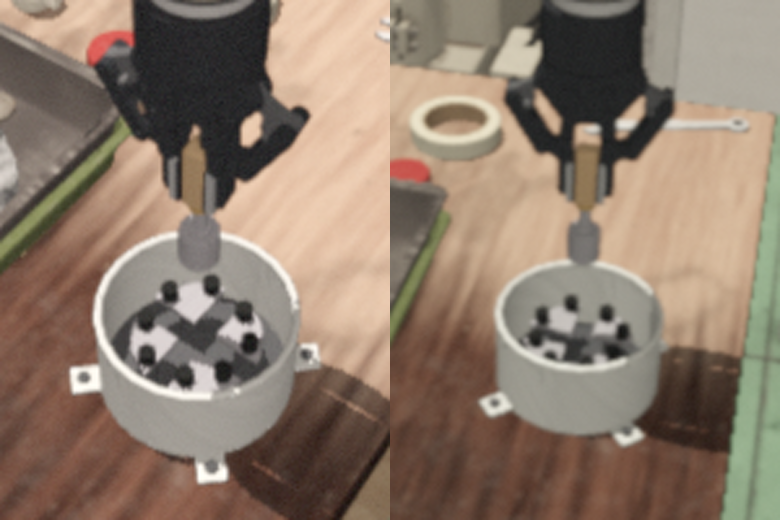

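Call:
play_rows(
  moves=[
    [[0,0,45,0,0,0],[0,0,75,0,0,0],[0,0,89,0,0,0],[0,0,89,0,0,0]],
  ],
)

```text
t: 5.78
eef_pos: [0.4887, 0.0937, 0.1043]
tcp_rot: [0.664, 0.748, -0.001, -0.001]
ft_force: [0.4, 0.2, -1.0]
width: 0.199
```

Call:
play_rows(
  moves=[
    [[7.4,9.5,0,0,0,0],[13.6,17.3,0,0,0,0],[20.3,26,0,0,0,0],[27.1,34.7,0,0,0,0],[27.1,34.7,0,0,0,0],[13.6,17.3,0,0,0,0],[0,0,0,0,0,0]],
  ],
)

```text
t: 6.65
eef_pos: [0.4882, 0.0943, 0.1047]
tcp_rot: [0.663, 0.749, -0.0, -0.0]
ft_force: [0.8, 1.2, -0.6]
width: 0.202
```

Call:
play_rows(
  moves=[
    [[-9.5,7.4,0,0,0,0],[-17.3,13.6,0,0,0,0],[-26,20.3,0,0,0,0],[-34.7,27.1,0,0,0,0],[-34.7,27.1,0,0,0,0],[-17.3,13.6,0,0,0,0],[0,0,0,0,0,0]],
  ],
)

```text
t: 7.52
eef_pos: [0.4864, 0.0959, 0.1046]
tcp_rot: [0.663, 0.748, -0.001, -0.001]
ft_force: [0.4, 0.6, -2.6]
width: 0.2
```

Call:
play_rows(
  moves=[
    [[-7.4,-9.5,0,0,0,0],[-13.6,-17.3,0,0,0,0],[-20.3,-26,0,0,0,0],[-27.1,-34.7,0,0,0,0],[-27.1,-34.7,0,0,0,0],[-13.6,-17.3,0,0,0,0],[0,0,0,0,0,0]],
  ],
)

```text
t: 8.4
eef_pos: [0.4898, 0.0945, 0.1049]
tcp_rot: [0.664, 0.748, 0.0, 0.0]
ft_force: [0.3, -0.9, -0.7]
width: 0.201
```

Call:
play_rows(
  moves=[
    [[9.5,-7.4,0,0,0,0],[17.3,-13.6,0,0,0,0],[26,-20.3,0,0,0,0],[34.7,-27.1,0,0,0,0],[34.7,-27.1,0,0,0,0],[17.3,-13.6,0,0,0,0],[0,0,0,0,0,0]],
  ],
)

```text
t: 9.28
eef_pos: [0.4912, 0.0931, 0.1051]
tcp_rot: [0.663, 0.748, 0.001, 0.001]
ft_force: [0.8, -0.3, -1.9]
width: 0.195
```

```bash
python3 - <<'E'
from h import *
s=sensors.read_state();print(s["t"],s["eef_pos"].round(4))
a=[]
for n in("scene","side"):
    im,K,E=grab(n);p=proj(K,E,[.489,.0937,.06]);u,v=int(p[0]),int(p[1])
    a.append(cv2.resize(im[v-50:v+50,u-50:u+50],(400,400),interpolation=cv2.INTER_CUBIC))
save("s1",np.hstack(a))
E
```

```text
9.275 [0.4912 0.0931 0.1051]
```

View pics/s1.png

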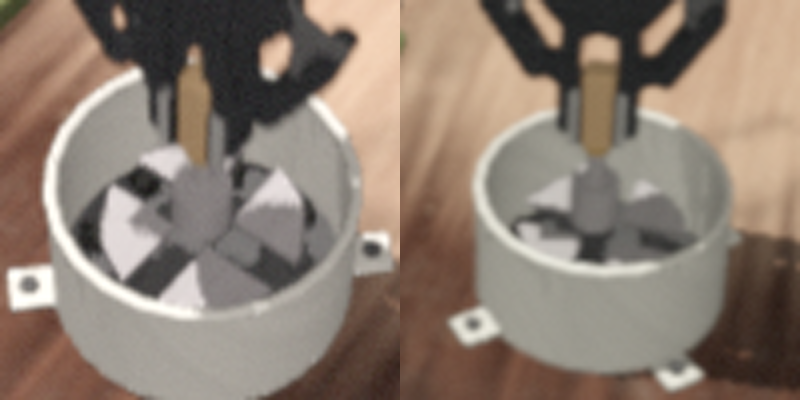

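The pads look bare, but one spot at (145,180) in the scene crop is unclear. I'll now stir one full round.

Call:
play_rows(
  moves=[
    [[19,0,0,0,0,0],[38,0,0,0,0,0],[35,14.5,0,0,0,0],[27,27,0,0,0,0],[14.5,35,0,0,0,0],[0,38,0,0,0,0],[-14.5,35,0,0,0,0],[-27,27,0,0,0,0]],
  ],
)

```text
t: 10.38
eef_pos: [0.5185, 0.0695, 0.1048]
tcp_rot: [0.664, 0.748, -0.0, -0.0]
ft_force: [-0.2, 0.2, -1.6]
width: 0.204
```

Call:
play_rows(
  moves=[
    [[-8,-12.5,0,0,0,0],[-11,-27,0,0,0,0],[-8,-41.5,0,0,0,0],[0,-54,0,0,0,0],[12.5,-62,0,0,0,0],[27,-65,0,0,0,0],[41.5,-62,0,0,0,0],[54,-54,0,0,0,0]],
  ],
)

```text
t: 11.38
eef_pos: [0.4594, 0.1195, 0.1049]
tcp_rot: [0.663, 0.749, 0.0, 0.0]
ft_force: [0.3, 0.8, -1.6]
width: 0.201
```

Call:
play_rows(
  moves=[
    [[8,12.5,0,0,0,0],[11,27,0,0,0,0],[8,41.5,0,0,0,0],[0,54,0,0,0,0],[-14,40,0,0,0,0],[-27,27,0,0,0,0],[-27,27,0,0,0,0]],
  ],
)

```text
t: 12.25
eef_pos: [0.4877, 0.0932, 0.1047]
tcp_rot: [0.664, 0.747, -0.001, -0.001]
ft_force: [-0.0, -0.7, -2.2]
width: 0.195
```

Call:
play_rows(
  moves=[
    [[0,0,-30,0,0,0],[0,0,-85,0,0,0],[0,0,-120,0,0,0],[-45,0,-140,0,0,0],[-95,-5,-150,0,0,0],[-130,-10,-150,0,0,0],[-140,-10,-150,0,0,0],[-140,-10,-150,0,0,0]],
  ],
)

```text
t: 13.25
eef_pos: [0.4958, -0.0457, 0.2547]
tcp_rot: [0.664, 0.748, 0.0, -0.0]
ft_force: [-1.3, 0.2, -1.4]
width: 0.196
```

```bash
python3 - <<'E'
from h import *
s=sensors.read_state();print(s["t"],s["eef_pos"].round(4),s["tcp_rot"].round(3))
a=[]
for n in("scene","wrist"):
    im,K,E=grab(n);p=proj(K,E,[.489,.0937,.05]);u,v=int(p[0]),int(p[1]);print(n,u,v);u=np.clip(u,50,590);v=np.clip(v,50,350)
    cv2.imwrite(f"pics/{n}2.png",im)
    a.append(cv2.resize(im[v-50:v+50,u-50:u+50],(400,400),interpolation=cv2.INTER_CUBIC))
save("s2",np.hstack(a))
E
```

```text
13.25 [ 0.4958 -0.0457  0.2547] [ 0.664  0.748  0.    -0.   ]
scene 308 293
wrist 332 17
```

View pics/s2.png

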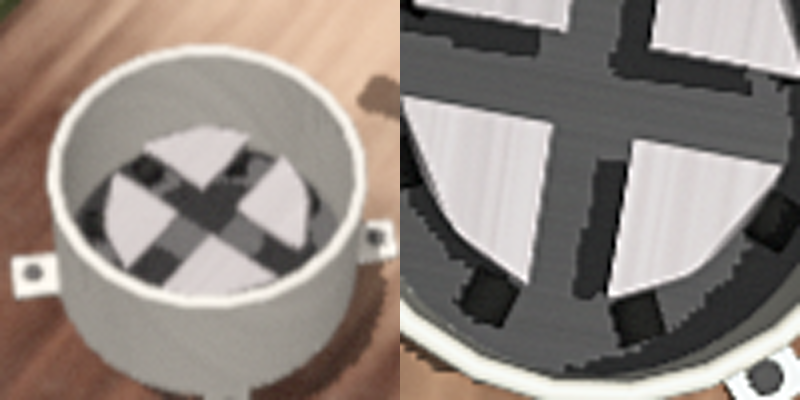

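Every pad is bare. To be sure no pellet hangs in a slot or the gap, I'll get the whole drum into the wrist view.

Call:
play_rows(
  moves=[
    [[30,5,0,0,0,0],[60,5,0,0,0,0],[65,5,0,0,0,0],[65,5,0,0,0,0]],
  ],
)

```text
t: 13.85
eef_pos: [0.4929, 0.0203, 0.2548]
tcp_rot: [0.663, 0.749, -0.0, 0.0]
ft_force: [-0.1, -1.9, -0.8]
width: 0.196
```

```bash
python3 - <<'E'
from h import *
im,K,E=grab("wrist");u,v=map(int,proj(K,E,[.489,.0937,.03]));print(u,v);v0=max(0,v-75);u0=u-75
cv2.imwrite("pics/w3.png",im);np.savez("w3.npz",K=K,E=E)
a=cv2.resize(im[v0:v0+150,u0:u0+150],(600,600),interpolation=cv2.INTER_CUBIC);save("w3c",a);print(u0,v0)
E
```

```text
326 90
251 15
```

View pics/w3c.png

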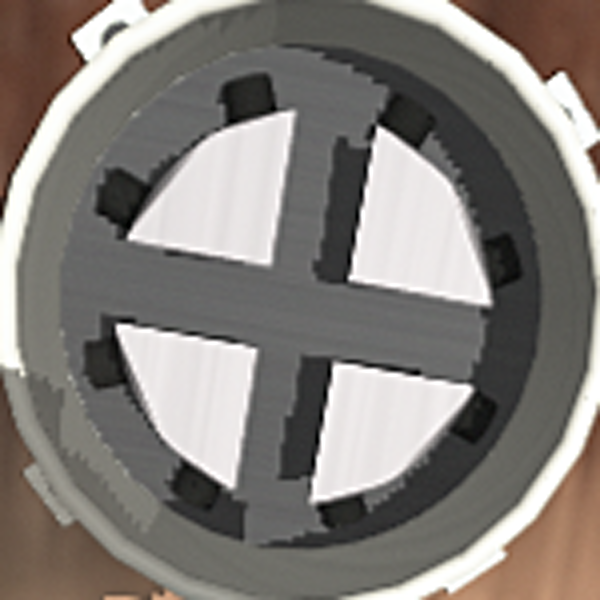

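All eight pellets show as dark blobs outside the pads, in the ring gap, at e.g. (250,97), (408,115) and (195,485) in the crop. I'll check that they're at floor height using the scene picture.

```bash
python3 - <<'E'
from h import *
d=np.load("w3.npz");K,E=d["K"],d["E"];s=np.load("scene0.npz");im=cv2.imread("pics/scene2.png")
for a,b in[(250,97),(122,195),(105,360),(195,485),(343,512),(475,415),(503,258),(408,115)]:
    u,v=251+a/4,15+b/4;o=[]
    for z in(.0105,.042):
        p=onz(K,E,u,v,z);q=proj(s["K"],s["E"],p);x,y=round(q[0]),round(q[1])
        o+=[z,np.hypot(p[0]-.489,p[1]-.0937).round(3),(x,y),int(im[y-1:y+2,x-1:x+2].mean())]
    print(o)
E
```

```text
[0.0105, np.float64(0.052), (302, 330), 152, 0.042, np.float64(0.049), (303, 318), 228]
[0.0105, np.float64(0.054), (325, 327), 150, 0.042, np.float64(0.051), (324, 316), 226]
[0.0105, np.float64(0.056), (338, 311), 155, 0.042, np.float64(0.051), (336, 301), 102]
[0.0105, np.float64(0.058), (334, 293), 167, 0.042, np.float64(0.053), (333, 284), 151]
[0.0105, np.float64(0.059), (317, 281), 114, 0.042, np.float64(0.053), (317, 274), 160]
[0.0105, np.float64(0.058), (294, 284), 47, 0.042, np.float64(0.052), (295, 276), 152]
[0.0105, np.float64(0.056), (281, 299), 40, 0.042, np.float64(0.051), (283, 290), 74]
[0.0105, np.float64(0.054), (283, 319), 147, 0.042, np.float64(0.05), (285, 308), 153]
```

The two unhidden blobs match floor height and nothing shows where grate-height pellets would be, so all eight are on the floor. Next I'll stand the stirrer back on the worktop.

Call:
play_rows(
  moves=[
    [[-50,-10,0,0,0,0],[-105,-20,0,0,0,0],[-155,-30,40,0,0,0],[-183,-34.5,90,0,0,0],[-183,-34.5,130,0,0,0],[-183,-34.5,160,0,0,0],[-183,-34.5,180,0,0,0],[-183,-34.5,184,0,0,0]],
  ],
)

```text
t: 14.9
eef_pos: [0.48, -0.167, 0.0695]
tcp_rot: [0.664, 0.748, -0.0, -0.001]
ft_force: [-0.5, -0.6, -0.4]
width: 0.199
```

Call:
play_rows(
  moves=[
    [[0,0,4,0,0,0],[0,0,7,0,0,0],[0,0,9,0,0,0],[0,0,10.5,0,0,0],[0,0,10.5,0,0,0]],
  ],
)

```text
t: 15.52
eef_pos: [0.4807, -0.1664, 0.0605]
tcp_rot: [0.663, 0.748, 0.0, 0.0]
ft_force: [-0.2, -0.7, -1.7]
width: 0.199
```

Call:
play_rows(
  moves=[
    [[0,0,0.5,0,0,0],[0,0,1,0,0,0],[0,0,1,0,0,0],[0,0,1,0,0,0]],
  ],
)

```text
t: 16.02
eef_pos: [0.4807, -0.1664, 0.0595]
tcp_rot: [0.663, 0.748, 0.0, 0.0]
ft_force: [0.3, 0.0, 0.5]
width: 0.2
```

Contact. Release slowly, then withdraw straight up.

Call:
play_rows(
  moves=[
    [[0,0,0,0,0,0],[0,0,0,0,0,0],[0,0,0,0,0,0],[0,0,0,0,0,0]],
  ],
  jaw=40,
)

```text
t: 16.52
eef_pos: [0.4806, -0.1664, 0.0594]
tcp_rot: [0.663, 0.748, -0.0, 0.0]
ft_force: [-0.2, 0.3, 0.0]
width: 0.402
```

Call:
play_rows(
  moves=[
    [[0,0,0,0,0,0],[0,0,0,0,0,0],[0,0,0,0,0,0],[0,0,0,0,0,0]],
  ],
  jaw=100,
)

```text
t: 17.02
eef_pos: [0.4806, -0.1664, 0.0594]
tcp_rot: [0.663, 0.748, -0.0, 0.0]
ft_force: [-0.3, 0.4, -0.6]
width: 1.001
```

Call:
play_rows(
  moves=[
    [[0,0,-20,0,0,0],[0,0,-60,0,0,0],[0,0,-110,0,0,0],[0,0,-160,0,0,0],[50,0,-200,0,0,0],[110,0,-200,0,0,0],[170,0,-200,0,0,0],[170,0,-200,0,0,0]],
  ],
)

```text
t: 18.02
eef_pos: [0.4583, 0.0062, 0.2594]
tcp_rot: [0.661, 0.75, -0.0, -0.001]
ft_force: [-0.2, -0.7, 0.6]
width: 1.003
```

```bash
python3 - <<'E'
from h import *
s=sensors.read_state();print(s["t"],s["eef_pos"].round(3),s["width"])
im,K,E=grab("scene");cv2.imwrite("pics/fin.png",im)
i2,K,E=grab("wrist")
save("finc",np.hstack([cv2.resize(im[140:350,230:470],(457,400)),cv2.resize(i2[0:400,150:490],(340,400))]))
E
```

```text
18.025 [0.458 0.006 0.259] 1.0031362371921237
```

View pics/finc.png

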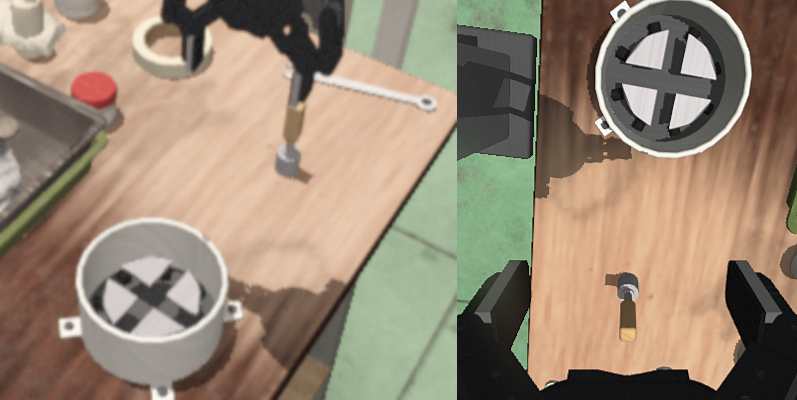

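The stirrer stands upright at (288,160) in the left crop, well clear of the drum. The grate is bare, and the tape, tin and spanner look unmoved. The robot touches nothing.

```bash
python3 -c "
from h import *
print(sign_off(), sensors.read_state()['t'])"
```

```text
the job is handed in; nothing more can be done
the job is handed in; nothing more can be done
```

The job is done and handed in at about 18 s of the 48 s allowed. I took the stirrer and held its foot about 3 mm above the grate. I pushed out along all four pads, stirred one full round, then stood the stirrer back upright where it had been, about 26 cm from the drum's axis.

- **Pellets:** the pictures show all four pads bare and eight dark blobs in the ring gap. The two blobs the scene camera can see match floor height. The other six are hidden from it, but six pellets caught at grate height would mostly be visible there.
- **Stirrer:** it stands upright and free, with the gripper open and well clear of it.
- **Bystanders:** the tape, tin and spanner look unmoved; I judged this by eye and did not measure it.
- **Forces:** readings at the end of each move call stayed below 6 N. I did not record peaks within the moves.

No check failed or disagreed.

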